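# Wedge the rattling laptop dock tight in the X-ray van

### The arm

A 6-joint arm with a two-finger parallel gripper is mounted at the origin on the work surface. World frame = base frame: x ahead of the robot, y to its left, z up, the work surface at z = 0. Lengths are in m, angles in degrees, forces in N, time in s.
With the tool pointing down it reaches from about 0.25 to 0.725 m from the base axis. Payload 9.7 kg.
Tool frame: the origin (TCP) lies on the centre line of the jaws, within the pads' length; the fingertips stand 22 mm ahead of it and the grasp point (between the pads) lies 3 mm ahead of it; z points along the fingers, y is the direction in which the jaws open and shut (so a half turn about z gives the same grasp; the last joint's range is limited). The gripper opens to 85 mm and grips with 20 to 120 N. Pads are 22 mm wide; open, the fingers measure 114 mm over their backs; the gripper's body (76 mm by 85 mm) begins 54 mm behind the grasp point. The pads swing forward as they close: fully open they stand 13 mm farther back than shut.
Start: joints at [71.505, 4.979, 10.078, 95.1, 0, 90], TCP at [0.174, 0.522, 0.253] pointing down, gripper open.
Joint ranges: [-179.16, 179.16], [-48.56, 103.87], [-65.8, 70.77], [-126.05, 130.52], [-82.76, 87.17], [-180, 180]. Speed limits (degrees/s): [127.2, 127.2, 147.25, 180, 180, 180].

### API

Orientations are given as [roll, pitch, yaw] about the fixed x, y, z axes, in that order (R = Rz(yaw) Ry(pitch) Rx(roll)).
In Python, from workcell import get_obs, camera, camera_params, job_done gives the robot as it stands.
- The arm moves only by the tool servo_tool, never from a script. Its argument "steps" is a list of rows, each an object of numbers: "x", "y", "z": the shift along the world's x, y, z in mm; "yaw": the turn about the world's z in degrees. A call has 1 to 12 rows; each row is the pose to reach, as a shift and turn from the pose measured when the call began; what a row does not reach only later rows make up. A row lasts 1/8 s, in which the tool goes at most 62.5 mm and 10.7 degrees, less where a joint would pass 70% of its speed; a pose out of reach is approached as far as the arm can. A call with a gripper value outside its range is refused whole. "grip" is the finger opening in mm, from 0 to 85.4, set as the call begins (left out, the last holds). The fingers move at their own pace and stop on an object; "grip_force" is the grip in N (left out, the last holds). Time passes only in rows, so rows that repeat a pose let the fingers close. It gives the time, the measured TCP pose, the force and the opening at its end, in the units of the state.
- get_obs(): the state, without advancing time (a new reading comes with each control period).
- camera(name): name is "scene" or "side" or "wrist"; returns (picture, depth): 384x512x3 uint8, red, green, blue; 384x512 float32, m along the optical axis (not along the pixel's ray), 0 where there is no reading.
- camera_params(name): a dict with "intrinsics" (3x3 intrinsics, pixels), "rvec" (rotation vector, rad) and "tvec" (3), from world to camera coordinates, as OpenCV has them; the wrist camera has in their place "hand_eye" (4x4, takes a point from camera to tool coordinates, whose origin is the TCP and whose axes are the flange's). Camera axes: x right, y down, z forward; pixel columns grow to the right and rows downward; lengths in m; the calibration is good to about 2 mm. The wrist camera is an equidistant fisheye: a pixel r from the principal point sees the ray r / f radians off the axis. A picture is of the moment at which its call begins: read the wrist's pose just before it. camera_params takes no time and is no camera call.
- job_done(): hands the job in, once; it reports no verdict.
The state is a dict: "time": time; "q": joint angles; "qd": joint speeds; "joint_efforts": joint torques, N m; "ee_pos": TCP position; "tcp_rot": TCP orientation; "wrist_force": force on the tool from outside, world axes, zero at the start; "torque": the same for the moment, N m; "opening": finger opening in m.
Only numpy, scipy, OpenCV 4.12 (cv2) and the standard library are available. Lean on these libraries where they do the work, as an engineer would, in place of code of your own. Each camera call takes 0.05 s, during which the arm holds its last target.

### The job

The front edge of the laptop dock hangs clear of the desk and will rattle when the van drives off. Take the yellow wedge, slide it flat on the desk and thin end first under the middle of that edge (at the red mark), square to it, and push it in until it jams tight, firm but not forced, then let go and leave it there. Do not press on the dock or the laptop with the gripper, and leave the mouse, the mug and the remote where they are.

Things in the scene. Friction and masses are not known exactly. Their poses are not given: they have to be found in the camera images.
- wedge: Loose yellow plastic wedge, 60 to 130 g: 130 mm long, 34 mm wide. Origin: centre of its underside; z up; x points to the thin end. The nose at +65 mm is 4 mm thick; the top slopes up 1:6 to 19 mm thick over 90 mm; the last 40 mm (x -65 to -25 mm) is an upright block 34 mm wide, 30 mm high, black ribs, to grip at x = -45 mm. Self-locking: stays jammed when released.
- wedge_nose (a point): The thin end of the wedge: middle of its nose, on the underside (65 mm ahead of the wedge's origin along its x).
- dock: Laptop dock on a pedestal fixed to the desk: sprung aluminium tray 270 mm wide, 245 mm deep, closed black laptop on it from 50 mm behind the front edge, top about 60 mm high. Origin: on the desk, right under the middle of the rounded front edge (red mark on top). x points inwards under the tray, away from the robot: push the wedge along +x; y runs along the edge. Free under it for 130 mm.
- dock_edge (a point): Fixed nominal middle of the front edge, 12 mm over the desk. The real underside hangs 8 to 17 mm high, not measured: the wedge meets it 22 to 80 mm in, then lifts it at about 25 N per mm. Pushing takes 1.2 to 1.6 times the load on the edge, more if the wedge is also pressed on the desk: stop at a push of 14 to 17 N. Over 4 N must stay between wedge and dock after release; over 18 N overstrains it.
- mouse: Black computer mouse with yellow sides, 100 x 58 x 33 mm, loose; origin: centre of its underside. Leave alone.
- mug: White mug, 76 mm wide, 90 mm high, loose; origin: centre of its underside. Leave alone.
- remote: White handheld exposure remote with red and green buttons, 120 x 45 x 28 mm, loose; origin: centre of its underside. Leave alone.

How it is judged:
By the outcome, as a careful person would: the job done as asked, in the order asked, and still so for the second after the job is handed in, with the robot touching nothing.
It also fails if it takes over 64 s, if anything falls off the work surface, if the arm or the gripper's body presses on something with over 40 N, if the wrist force passes 120 N, or if a joint passes its speed limit or range.

## Working session

There is one attempt and no reset: what is moved stays moved. The work goes in short steps, Python scripts to look and compute and a tool call to move; the robot and the scene stay as the last step left them, time stands still between calls to the robot, and variables do not carry over. Pictures are saved under pics/ and viewed, and the job is handed in when it is done.

Besides the shell and the picture viewer there is one more tool, called after ">>>" by a JSON object that holds its "name" and its "arguments". servo_tool: Moves the arm, as the interface text tells. Its arguments: {"type":"object","properties":{"steps":{"type":"array"},"grip":{"type":"number"},"grip_force":{"type":"number"}},"required":["steps"]}

```bash
mkdir -p pics; cat > h.py <<'E'
import numpy as np, cv2
from workcell import get_obs, camera, camera_params, job_done
def load(n):
    d=np.load(f'{n}.npz'); return d['p'],d['d']
def snap(n,tag):
    p,d=camera(n); np.savez(f'{tag}.npz',p=p,d=d); cv2.imwrite(f'pics/{tag}.png',p[:,:,::-1]); return p,d
def RT(n):
    c=camera_params(n); return np.array(c['intrinsics'],float),cv2.Rodrigues(np.array(c['rvec'],float))[0],np.array(c['tvec'],float).ravel()
def ray(n,uv,z):
    K,R,t=RT(n); uv=np.atleast_2d(np.array(uv,float))
    r=np.c_[uv,np.ones(len(uv))]@np.linalg.inv(K).T
    o=-R.T@t; w=r@R
    return o+w*((z-o[2])/w[:,2])[:,None]
def pts(n,d):
    K,R,t=RT(n); v,u=np.mgrid[:d.shape[0],:d.shape[1]]
    c=np.stack([(u-K[0,2])/K[0,0]*d,(v-K[1,2])/K[1,1]*d,d],-1)
    return (c-t)@R
E
python3 - <<'E'
from h import *
o=get_obs(); print({k:np.round(v,3) for k,v in o.items()})
for n in('scene','side'):
    snap(n,n+'0'); K,R,t=RT(n); print(n,-R.T@t,R[2],K[0,0])
E
```

```text
{'time': np.float64(0.0), 'q': array([ 7.1506e+01,  5.0120e+00,  1.0033e+01,  9.5099e+01, -1.0000e-03,
        9.0000e+01]), 'qd': array([ 0.095,  0.014, -0.004,  0.083, -0.09 ,  0.073]), 'joint_efforts': array([ 1.0000e-03, -5.2038e+01,  4.6481e+01,  1.6000e-02,  0.0000e+00,
        0.0000e+00]), 'ee_pos': array([0.174, 0.521, 0.253]), 'tcp_rot': array([-1.79922e+02,  1.00000e-03,  1.61506e+02]), 'wrist_force': array([0.021, 0.307, 0.077]), 'torque': array([ 0.008, -0.023,  0.004]), 'opening': np.float64(0.086)}
scene [1.32750569 0.13407631 1.11189794] [-0.59129594 -0.09545806 -0.80078516] 439.92899072833
side [ 0.0069806  -0.54470435  0.96079533] [ 0.45329799  0.45202463 -0.76824128] 427.37049649191835
```

View pics/scene0.png

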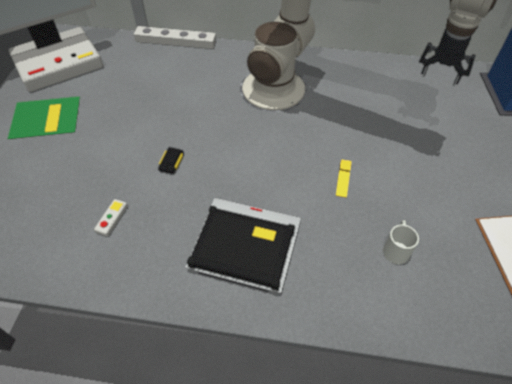

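View pics/side0.png

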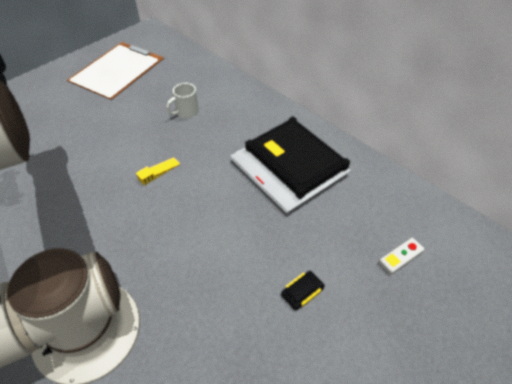

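The scene view shows the wedge at about (345,178), with its block end up at (347,164). The red mark is at (257,209), the mug at (401,243), the mouse at (171,160) and the remote at (111,217). The side view agrees, with the wedge at (158,170) and the red mark at (260,180).

```bash
python3 - <<'E'
from h import *
roi={'scene':dict(w=(325,365,150,205),r=(240,275,200,218)),'side':dict(w=(125,190,150,190),r=(245,275,165,195))}
for n in('scene','side'):
    p,d=load(n+'0'); P=pts(n,d); hsv=cv2.cvtColor(p,cv2.COLOR_RGB2HSV)
    def roim(b):
        m=np.zeros(d.shape,bool); m[b[2]:b[3],b[0]:b[1]]=1; return m
    y=(hsv[...,0]>20)&(hsv[...,0]<35)&(hsv[...,1]>120)&roim(roi[n]['w'])
    r=((hsv[...,0]<8)|(hsv[...,0]>172))&(hsv[...,1]>90)&roim(roi[n]['r'])
    Q=P[y]; print(n,'wedge',y.sum(),'z',np.percentile(Q[:,2],[2,10,50,90,98]).round(4))
    rect=cv2.minAreaRect((Q[:,:2]*1000).astype(np.float32)); print(rect, cv2.boxPoints(rect).round(1).tolist())
    hb=Q[Q[:,2]>0.024]; print('block top',len(hb),hb.mean(0).round(4), cv2.minAreaRect((hb[:,:2]*1000).astype(np.float32)))
    c=Q[:,:2].mean(0);U,S,V=np.linalg.svd(Q[:,:2]-c); print('axis',np.degrees(np.arctan2(V[0,1],V[0,0])))
    R=P[r]; print('red',r.sum(),R.mean(0).round(4), np.argwhere(r).mean(0)[::-1])
    c=R[:,:2].mean(0);U,S,V=np.linalg.svd(R[:,:2]-c); print('redaxis',np.degrees(np.arctan2(V[0,1],V[0,0])),S/np.sqrt(len(R))*np.sqrt(12))
    # big view
    for k,b in (('w',roi[n]['w']),):
        im=cv2.resize(p[b[2]:b[3],b[0]:b[1]],None,fx=8,fy=8,interpolation=cv2.INTER_NEAREST); cv2.imwrite(f'pics/{n}_w.png',im[:,:,::-1])
    print('desk z', np.median(P[170:180,290:320].reshape(-1,3),0) if n=='scene' else np.median(P[200:220,150:180].reshape(-1,3),0))
    # dock tray points
    box=(185,300,195,292) if n=='scene' else (228,352,115,212)
    t=roim(box)&(P[...,2]>0.005)&(P[...,2]<0.09)
    T=P[t]; rect=cv2.minAreaRect((T[:,:2]*1000).astype(np.float32)); print('dock',rect,cv2.boxPoints(rect).round(0).tolist())
    tr=t&(hsv[...,1]<60)&(hsv[...,2]>120); T=P[tr]; print('tray z',np.percentile(T[:,2],[5,25,50,75,95]).round(4))
E
```

```text
scene wedge 396 z [0.0007 0.0051 0.0152 0.031  0.0344]
((410.352294921875, 278.8791198730469), (33.114234924316406, 139.07041931152344), 86.56072235107422) [[339.8999938964844, 266.5], [478.79998779296875, 258.20001220703125], [480.79998779296875, 291.20001220703125], [341.8999938964844, 299.6000061035156]]
block top 98 [0.3715 0.2815 0.0303] ((371.0637512207031, 281.6062927246094), (31.549518585205078, 40.83818817138672), 85.4084701538086)
axis -3.0803041298769203
red 20 [0.5867 0.0225 0.0306] [255.8 208.9]
redaxis 83.40654194007988 [0.03258446 0.00592786]
desk z [0.40807977 0.1554411  0.00111856]
dock ((688.55224609375, -5.356597900390625), (333.81500244140625, 356.55572509765625), 8.722929954528809) [[497.0, 146.0], [551.0, -207.0], [881.0, -156.0], [826.0, 196.0]]
tray z [0.006  0.0266 0.0283 0.0302 0.0583]
side wedge 504 z [-0.0012  0.0029  0.012   0.0289  0.0314]
((193.3699951171875, -98.35556030273438), (958.9498901367188, 127.62498474121094), 59.754364013671875) [[-103.30000305175781, -480.3999938964844], [7.0, -544.7000122070312], [490.0, 283.70001220703125], [379.79998779296875, 348.0]]
block top 132 [0.3578 0.2592 0.0494] ((200.80079650878906, -127.40576171875), (919.1712036132812, 44.0660400390625), 67.83154296875)
axis 56.91858246583235
red 18 [0.5862 0.0214 0.0282] [259.44444444 179.55555556]
redaxis -101.3690183381946 [0.02945604 0.00889167]
desk z [ 0.33699963  0.15074485 -0.00157801]
dock ((705.407470703125, 73.56333923339844), (406.37225341796875, 251.19993591308594), 82.88589477539062) [[556.0, -113.0], [805.0, -144.0], [855.0, 260.0], [606.0, 291.0]]
tray z [0.0221 0.0247 0.0262 0.0275 0.0297]
```

```bash
cat > m.py <<'E'
from h import *
def roim(s,b):
    m=np.zeros(s,bool); m[b[2]:b[3],b[0]:b[1]]=1; return m
if __name__=='__main__':
  for n in('scene','side'):
    p,d=load(n+'0'); P=pts(n,d); hsv=cv2.cvtColor(p,cv2.COLOR_RGB2HSV)
    # tray: points with z 0.018..0.04 near dock
    X=P[...,0];Y=P[...,1];Z=P[...,2]
    t=(d>0)&(X>.5)&(X<.9)&(abs(Y)<.25)&(Z>.018)&(Z<.040)&(hsv[...,2]>110)&(hsv[...,1]<70)
    k,l,st,c=cv2.connectedComponentsWithStats(t.astype(np.uint8)); 
    i=1+np.argmax(st[1:,4]); t=l==i; print(n,st[i])
    T=P[t]; rect=cv2.minAreaRect((T[:,:2]*1000).astype(np.float32)); print('tray',rect,cv2.boxPoints(rect).round(0).tolist(), 'z',np.median(T[:,2]))
    D=(d>0)&(X>.5)&(X<.9)&(abs(Y)<.25)&(Z>.045)&(Z<.075)
    T=P[D]; rect=cv2.minAreaRect((T[:,:2]*1000).astype(np.float32)); print('laptop',rect,cv2.boxPoints(rect).round(0).tolist(),'z',np.median(T[:,2]))
    b=(190,310,190,290) if n=='scene' else (220,360,110,220)
    cv2.imwrite(f'pics/{n}_dock.png',cv2.resize(p[b[2]:b[3],b[0]:b[1],::-1],None,fx=5,fy=5,interpolation=cv2.INTER_NEAREST))
    b=(325,365,150,205) if n=='scene' else (125,190,150,190)
    cv2.imwrite(f'pics/{n}_w.png',cv2.resize(p[b[2]:b[3],b[0]:b[1],::-1],None,fx=10,fy=10,interpolation=cv2.INTER_NEAREST))
E
python3 m.py
```

```text
scene [ 212  198   89   95 1053]
tray ((698.4979248046875, 9.558181762695312), (269.3038024902344, 246.4906463623047), 82.80271911621094) [[559.0, -109.0], [804.0, -139.0], [838.0, 128.0], [593.0, 159.0]] z 0.028501529290152823
laptop ((725.4118041992188, 6.479827880859375), (254.51658630371094, 195.13966369628906), 82.84227752685547) [[613.0, -108.0], [806.0, -132.0], [838.0, 121.0], [644.0, 145.0]] z 0.06151141964108259
side [ 230  148  121   65 1747]
tray ((695.9176635742188, 7.32940673828125), (272.5736389160156, 248.77203369140625), 82.88589477539062) [[556.0, -113.0], [802.0, -143.0], [836.0, 127.0], [589.0, 158.0]] z 0.026181406878688973
laptop ((723.3184814453125, 3.9016265869140625), (258.3218078613281, 198.65179443359375), 82.82560729980469) [[609.0, -112.0], [806.0, -137.0], [838.0, 120.0], [641.0, 144.0]] z 0.05928840330789299
```

View pics/side_dock.png

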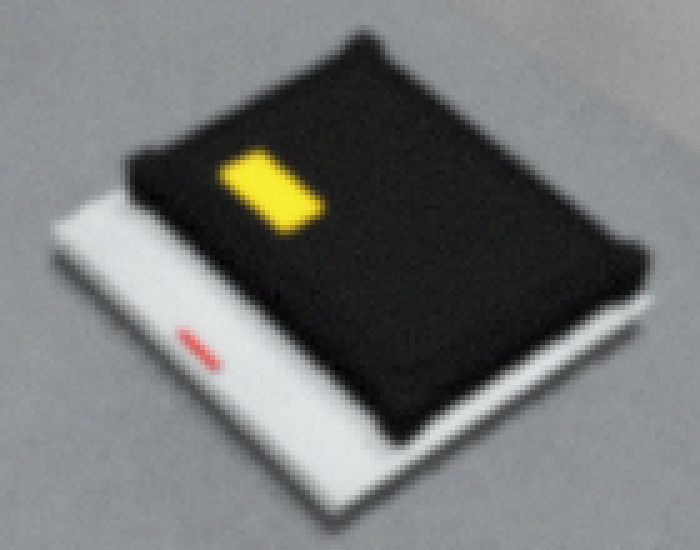

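View pics/scene_dock.png

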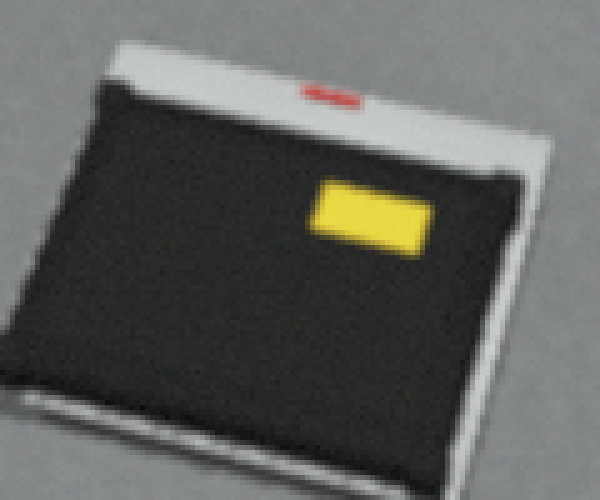

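View pics/scene_w.png

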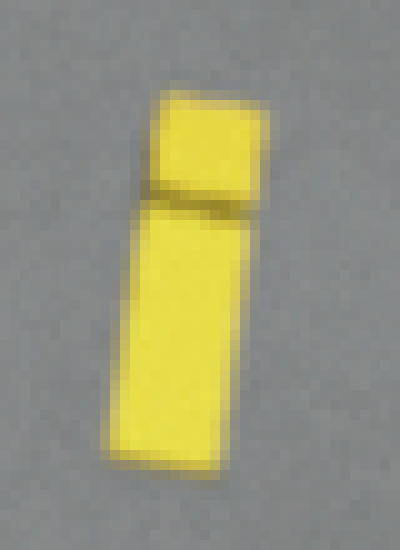

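View pics/side_w.png

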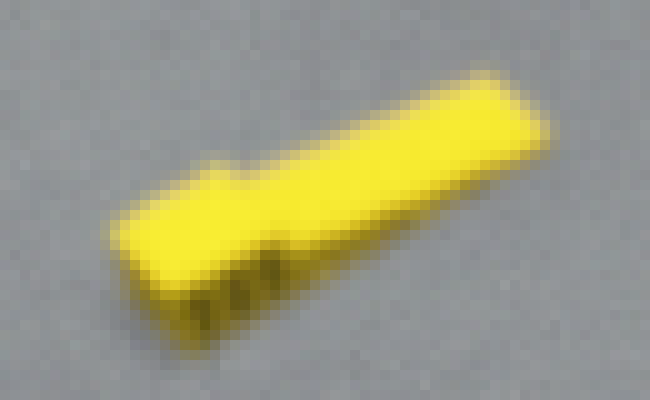

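```bash
python3 - <<'E'
from m import *
roi={'scene':(325,365,150,205),'side':(125,190,150,190)}
for n in('scene','side'):
    p,d=load(n+'0'); P=pts(n,d); hsv=cv2.cvtColor(p,cv2.COLOR_RGB2HSV)
    y=(d>0)&(hsv[...,0]>20)&(hsv[...,0]<35)&(hsv[...,1]>120)&roim(d.shape,roi[n])
    Q=P[y]*1000; Q=Q[(abs(Q[:,2])<40)]; 
    r=cv2.minAreaRect(Q[:,:2].astype(np.float32)); print(n,r)
    hb=Q[(Q[:,2]>25)]; print('block',len(hb),hb.mean(0).round(1),cv2.minAreaRect(hb[:,:2].astype(np.float32)))
    sl=Q[(Q[:,2]<21)&(Q[:,0]>395)]; c=sl.mean(0);V=np.linalg.svd(sl[:,:2]-c[:2])[2]; print('slope',c.round(1),np.degrees(np.arctan(V[0,1]/V[0,0])))
    # top-face segmentation by image, rays on z=30: block centroid
    v,u=np.nonzero(y&(P[...,2]>.025)); print('blk ray30',ray(n,np.c_[u,v],.030).mean(0).round(4))
    # midline: bin by x
    for a in range(350,480,15):
        s=Q[(Q[:,0]>a)&(Q[:,0]<a+15)]; 
        if len(s)>4: print(a+7, s[:,1].min().round(1),s[:,1].max().round(1),((s[:,1].min()+s[:,1].max())/2).round(1))
    for nm,b,zz in (('mug',(380,425,215,270) if n=='scene' else (160,205,75,125),0.09),):
        t=(d>0)&roim(d.shape,b)&(P[...,2]>.02); T=P[t]; print(nm,cv2.minEnclosingCircle((T[:,:2]*1000).astype(np.float32)))
E
```

```text
scene ((410.352294921875, 278.8791198730469), (33.114234924316406, 139.07041931152344), 86.56072235107422)
block 93 [371.2 281.8  30.6] ((371.0856628417969, 281.6650085449219), (31.323137283325195, 40.99167251586914), 85.95592498779297)
slope [439.1 277.1  10.6] -3.4236933263445617
blk ray30 [0.3706 0.2819 0.03  ]
357 266.5 297.0 281.7
372 265.5 296.9 281.2
387 264.2 296.1 280.2
402 263.3 296.0 279.6
417 262.6 293.7 278.1
432 261.1 294.4 277.8
447 261.0 293.4 277.2
462 259.7 292.6 276.1
477 259.6 291.0 275.3
mug ((638.5845947265625, 439.5918884277344), 54.41367721557617)
side ((414.1703186035156, 290.39447021484375), (66.65091705322266, 135.0517578125), 86.3418960571289)
block 122 [366.2 278.5  28.4] ((366.16387939453125, 279.7712097167969), (37.420528411865234, 40.40433883666992), 83.552001953125)
slope [433.7 274.5   8.1] -0.42560781769026634
blk ray30 [0.3656 0.2771 0.03  ]
357 260.9 298.1 279.5
372 259.8 326.6 293.2
387 259.6 324.6 292.1
402 259.5 312.3 285.9
417 258.1 310.4 284.3
432 256.0 303.7 279.9
447 255.6 303.9 279.8
462 256.8 299.8 278.3
477 257.7 291.6 274.6
mug ((633.12890625, 440.44952392578125), 55.546905517578125)
```

>>> {"name": "servo_tool", "arguments": {"steps": [{"x":30,"y":-37,"z":-10,"yaw":2},{"x":60,"y":-74,"z":-30,"yaw":4},{"x":90,"y":-111,"z":-50,"yaw":6},{"x":120,"y":-148,"z":-70,"yaw":9},{"x":150,"y":-185,"z":-90,"yaw":11},{"x":175,"y":-216,"z":-110,"yaw":13},{"x":190,"y":-235,"z":-120,"yaw":14},{"x":195,"y":-241,"z":-125,"yaw":15.1},{"x":195,"y":-241,"z":-125,"yaw":15.1},{"x":195,"y":-241,"z":-125,"yaw":15.1},{"x":195,"y":-241,"z":-125,"yaw":15.1}], "grip": 85}}

```text
time: 1.48
ee_pos: [0.3691, 0.2811, 0.128]
tcp_rot: [-180.0, 0.0, 176.7]
wrist_force: [-0.1, -0.2, 0.0]
opening: 0.085
```

```bash
python3 - <<'E'
from h import *
o=get_obs(); snap('wrist','wr1'); print({k:np.round(o[k],4) for k in('time','q','ee_pos','tcp_rot','wrist_force')})
np.savez('wr1o.npz',pos=o['ee_pos'],rot=o['tcp_rot'])
c=camera_params('wrist'); print(c)
E
```

```text
{'time': np.float64(1.475), 'q': array([ 3.73226e+01, -7.43130e+00, -1.59586e+01,  8.14865e+01,
       -4.74000e-02,  4.06604e+01]), 'ee_pos': array([0.3691, 0.2811, 0.128 ]), 'tcp_rot': array([-1.799551e+02,  2.050000e-02,  1.766622e+02]), 'wrist_force': array([-0.0648, -0.2311,  0.0283])}
{'intrinsics': array([[297.31863964,   0.        , 253.61506706],
       [  0.        , 297.31863964, 188.93214702],
       [  0.        ,   0.        ,   1.        ]]), 'hand_eye': array([[-2.53546557e-04, -9.54621889e-01, -2.97820390e-01,
         7.61296374e-02],
       [ 9.99999939e-01, -1.70567731e-04, -3.04609271e-04,
        -5.27771236e-05],
       [ 2.39988130e-04, -2.97820449e-01,  9.54621874e-01,
        -1.19786825e-01],
       [ 0.00000000e+00,  0.00000000e+00,  0.00000000e+00,
         1.00000000e+00]])}
```

View pics/wr1.png

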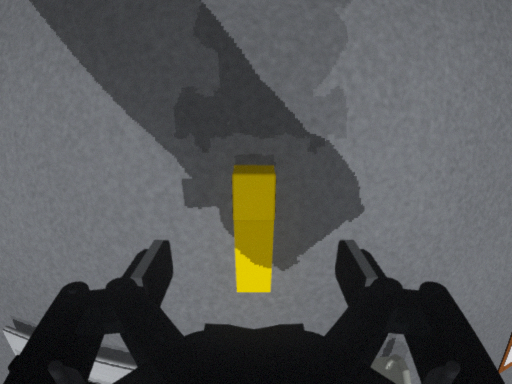

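The wrist view shows the wedge between the open fingers. The block top runs from about (233,175) to (273,220), and the nose is at rows ~292, columns 236–271. I'll measure both.

```bash
cat >> h.py <<'E'
from scipy.spatial.transform import Rotation as Ro
def wray(uv,z,pos,rot):
    c=camera_params('wrist'); K=np.array(c['intrinsics']); H=np.array(c['hand_eye'])
    uv=np.array(uv,float).reshape(-1,1,2)
    n=cv2.fisheye.undistortPoints(uv,K,np.zeros(4)).reshape(-1,2)
    r=np.c_[n,np.ones(len(n))]@H[:3,:3].T
    R=Ro.from_euler('xyz',rot,degrees=True).as_matrix()
    o=R@H[:3,3]+pos; w=r@R.T
    z=np.broadcast_to(z,len(w)); return o+w*((z-o[2])/w[:,2])[:,None]
E
python3 - <<'E'
from h import *
p,d=load('wr1'); o=np.load('wr1o.npz')
hsv=cv2.cvtColor(p,cv2.COLOR_RGB2HSV)
y=(hsv[...,0]>18)&(hsv[...,0]<38)&(hsv[...,1]>120)&(hsv[...,2]>60)
y[:, :200]=0;y[:,310:]=0
for r in range(160,296,4):
    u=np.nonzero(y[r])[0]
    if len(u): print(r,u.min(),u.max(),p[r,254])
E
```

```text
168 234 273 [95 80  0]
172 233 274 [94 81  0]
176 232 275 [160 138   3]
180 232 275 [160 139   0]
184 232 275 [161 139   0]
188 232 275 [160 136   0]
192 232 275 [162 138   0]
196 232 275 [166 146   1]
200 232 275 [163 138   0]
204 232 274 [161 138   0]
208 233 275 [164 140   0]
212 232 274 [162 139   0]
216 233 274 [161 139   0]
220 233 274 [153 131   2]
224 234 273 [148 128   0]
228 234 273 [154 131   0]
232 234 273 [153 130   0]
236 234 273 [157 134   0]
240 235 272 [154 130   0]
244 235 272 [152 131   0]
248 235 272 [154 133   0]
252 235 272 [156 134   5]
256 235 272 [154 130   0]
260 235 272 [151 127   0]
264 235 271 [187 166   0]
268 236 271 [224 202   0]
272 236 271 [227 204   0]
276 236 271 [227 204   0]
280 236 270 [224 201   0]
284 236 270 [226 202   0]
288 236 270 [226 203   0]
292 246 262 [161 151  81]
```

```bash
python3 - <<'E'
from h import *
o=np.load('wr1o.npz'); a=(o['pos'],o['rot'])
q=wray([[231.7,174.5],[275.5,174.5],[233,220.5],[274.5,220.5],[253.6,174.5],[253.6,220.5]],.030,*a)*1000; print(q.round(1))
q=wray([[235.5,292],[270.8,292],[253.2,292]],.004,*a)*1000; print(q.round(1))
b=wray([[253.6,197.5]],.030,*a)[0]; n=wray([[253.2,292]],.004,*a)[0]
print('dist',np.linalg.norm((n-b)[:2]),'yaw',np.degrees(np.arctan2(*(n-b)[[1,0]])))
E
```

```text
[[348.6 265.5  30. ]
 [350.5 298.6  30. ]
 [386.4 263.4  30. ]
 [388.3 296.5  30. ]
 [349.6 282.1  30. ]
 [387.3 279.9  30. ]]
[[477.  256.3   4. ]
 [479.  291.9   4. ]
 [477.8 274.1   4. ]]
dist 0.1101322660445213 yaw -3.5779820574703285
```

Block centre is (368.5, 281.0) and the nose-to-block distance of 110 mm is right. The yaw is -3.5°, so the tool is already aligned. I'll go down and close.

>>> {"name": "servo_tool", "arguments": {"steps": [{"z":-25},{"z":-50},{"z":-75},{"z":-92},{"z":-100},{"z":-101,"yaw":-0.2},{"z":-101,"yaw":-0.2},{"z":-101,"yaw":-0.2}], "grip": 85}}

```text
schema error: expected keys x, y, z, yaw
```

>>> {"name": "servo_tool", "arguments": {"steps": [{"z":0},{"z":0},{"z":0},{"z":0},{"z":0},{"z":0},{"z":0},{"z":0},{"z":0},{"z":0}], "grip": 30, "grip_force": 40}}

```text
schema error: expected keys x, y, z, yaw
```

>>> {"name": "servo_tool", "arguments": {"steps": [{"x":0,"y":0,"z":-25,"yaw":0},{"x":0,"y":0,"z":-50,"yaw":0},{"x":0,"y":0,"z":-75,"yaw":0},{"x":0,"y":0,"z":-92,"yaw":0},{"x":0,"y":0,"z":-100,"yaw":0},{"x":0,"y":0,"z":-101,"yaw":-0.2},{"x":0,"y":0,"z":-101,"yaw":-0.2},{"x":0,"y":0,"z":-101,"yaw":-0.2}], "grip": 85}}

```text
time: 2.52
ee_pos: [0.3695, 0.2813, 0.0277]
tcp_rot: [-180.0, 0.1, 176.5]
wrist_force: [-0.0, 0.2, -0.3]
opening: 0.0851
```

>>> {"name": "servo_tool", "arguments": {"steps": [{"x":0,"y":0,"z":0,"yaw":0},{"x":0,"y":0,"z":0,"yaw":0},{"x":0,"y":0,"z":0,"yaw":0},{"x":0,"y":0,"z":0,"yaw":0},{"x":0,"y":0,"z":0,"yaw":0},{"x":0,"y":0,"z":0,"yaw":0},{"x":0,"y":0,"z":0,"yaw":0},{"x":0,"y":0,"z":0,"yaw":0}], "grip": 25, "grip_force": 40}}

```text
time: 3.52
ee_pos: [0.3696, 0.2814, 0.0279]
tcp_rot: [180.0, 0.1, 176.5]
wrist_force: [-0.6, -1.0, 5.1]
opening: 0.0334
```

>>> {"name": "servo_tool", "arguments": {"steps": [{"x":0,"y":0,"z":0.5,"yaw":0},{"x":0,"y":0,"z":0.5,"yaw":0},{"x":0,"y":0,"z":0.5,"yaw":0}]}}

```text
time: 3.9
ee_pos: [0.3695, 0.2813, 0.0281]
tcp_rot: [-180.0, 0.1, 176.5]
wrist_force: [-1.1, -0.3, -1.6]
opening: 0.0335
```

>>> {"name": "servo_tool", "arguments": {"steps": [{"x":4,"y":-15,"z":0,"yaw":0},{"x":11,"y":-40,"z":0,"yaw":-0.5},{"x":19,"y":-70,"z":0,"yaw":-1},{"x":27,"y":-100,"z":0,"yaw":-1.5},{"x":35,"y":-130,"z":0,"yaw":-2},{"x":43,"y":-160,"z":0,"yaw":-2.5},{"x":52,"y":-190,"z":0,"yaw":-3},{"x":59,"y":-215,"z":0,"yaw":-3.4},{"x":64,"y":-233,"z":0,"yaw":-3.6},{"x":65.5,"y":-240.5,"z":0,"yaw":-3.6},{"x":65.5,"y":-240.5,"z":0,"yaw":-3.6},{"x":65.5,"y":-240.5,"z":0,"yaw":-3.6}]}}

```text
time: 5.4
ee_pos: [0.4348, 0.0411, 0.0281]
tcp_rot: [-180.0, 0.1, 172.9]
wrist_force: [0.5, -1.5, -1.2]
opening: 0.0334
```

```bash
python3 - <<'E'
from h import *
o=get_obs(); snap('wrist','wr2'); print({k:np.round(o[k],4) for k in('time','q','ee_pos','tcp_rot','wrist_force','torque')})
np.savez('wr2o.npz',pos=o['ee_pos'],rot=o['tcp_rot'])
snap('scene','scene2'); p,d=snap('side','side2')
cv2.imwrite('pics/side2c.png',cv2.resize(p[110:250,150:360,::-1],None,fx=3.8,fy=3.8,interpolation=cv2.INTER_CUBIC))
E
```

```text
{'time': np.float64(5.4), 'q': array([ 5.41280e+00, -8.84000e+00, -2.84080e+01,  7.03838e+01,
       -1.89000e-02,  1.25293e+01]), 'ee_pos': array([0.4348, 0.0411, 0.0281]), 'tcp_rot': array([-1.799920e+02,  5.120000e-02,  1.728835e+02]), 'wrist_force': array([ 0.5406, -1.513 , -1.1738]), 'torque': array([-0.0156,  0.0783,  0.0024])}
```

View pics/wr2.png

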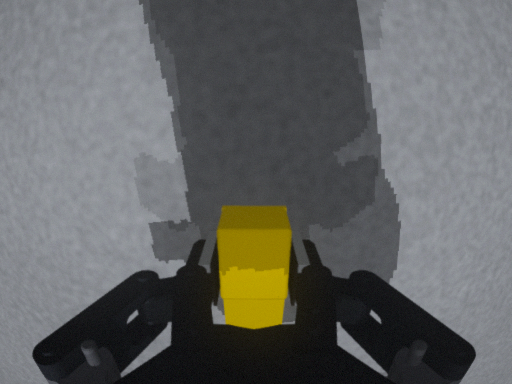

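View pics/side2c.png

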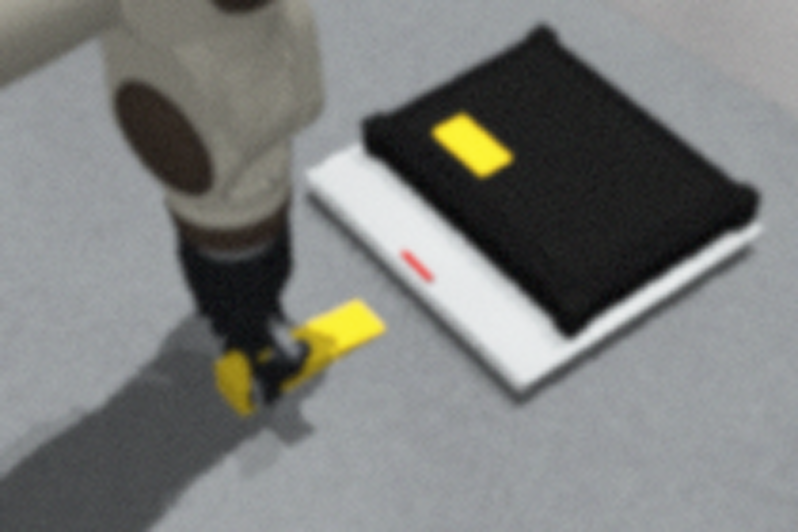

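The wedge is held flat. In the side view its nose (crop ~(372,315)) points toward the red mark (~(417,266)). I'll check the lateral alignment within each camera, so the calibration bias cancels.

```bash
cat > al.py <<'E'
from m import *
import sys
tag=sys.argv[1]
u=np.array([np.cos(np.radians(-7.15)),np.sin(np.radians(-7.15))]); w=np.array([-u[1],u[0]])
for n in('scene','side'):
    p,d=load(n+tag); P=pts(n,d)*1000; hsv=cv2.cvtColor(p,cv2.COLOR_RGB2HSV)
    near=(d>0)&(P[...,0]>380)&(P[...,0]<600)&(P[...,1]>-60)&(P[...,1]<110)
    y=(hsv[...,0]>20)&(hsv[...,0]<35)&(hsv[...,1]>120)&near&(P[...,2]<25)
    r=((hsv[...,0]<8)|(hsv[...,0]>172))&(hsv[...,1]>90)&near&(P[...,0]>560)
    R=P[r].mean(0); k,l,st,c=cv2.connectedComponentsWithStats(y.astype(np.uint8)); 
    i=1+np.argmax(st[1:,4]); y=l==i
    Q=P[y]; a=(Q[:,:2]-R[:2])@u; b=(Q[:,:2]-R[:2])@w
    print(n,'red',R.round(1),r.sum(),'n',len(Q),'along',a.min().round(1),a.max().round(1))
    for s in range(-120,0,10):
        m=(a>s)&(a<=s+10)
        if m.sum()>5: print(s+5,'z',Q[m,2].mean().round(1),'lat',np.percentile(b[m],[3,97]).round(1),np.percentile(b[m],[3,97]).mean().round(1),m.sum())
E
python3 al.py 2
```

```text
scene red [586.5  22.5  30.3] 20 n 305 along -139.1 -43.7
-115 z 15.8 lat [-15.6  17.2] 0.8 32
-105 z 14.4 lat [-15.   16.5] 0.7 33
-95 z 13.4 lat [-12.1  17.2] 2.6 27
-85 z 11.3 lat [-14.6  16.7] 1.1 34
-75 z 9.2 lat [-15.2  14.2] -0.5 32
-65 z 7.3 lat [-15.3  17.2] 1.0 34
-55 z 6.4 lat [-15.6  17.1] 0.7 32
-45 z 4.4 lat [-13.7  14.7] 0.5 23
side red [586.1  22.7  28.6] 16 n 237 along -138.1 -40.8
-115 z 8.3 lat [-20.1 -16.3] -18.2 12
-105 z 11.1 lat [-19.6  15. ] -2.3 23
-95 z 10.7 lat [-19.3  16.1] -1.6 39
-85 z 8.2 lat [-16.9  15.6] -0.7 33
-75 z 6.8 lat [-17.9  17.9] -0.0 33
-65 z 5.9 lat [-19.6  15.2] -2.2 34
-55 z 4.2 lat [-18.7  18.3] -0.2 32
-45 z 1.2 lat [-15.9  16.9] 0.5 22
```

>>> {"name": "servo_tool", "arguments": {"steps": [{"x":3,"y":-0.4,"z":0,"yaw":0},{"x":9.9,"y":-1.2,"z":0,"yaw":0},{"x":17.9,"y":-2.2,"z":0,"yaw":0},{"x":25.8,"y":-3.2,"z":0,"yaw":0},{"x":33.7,"y":-4.2,"z":0,"yaw":0},{"x":39.7,"y":-5,"z":0,"yaw":0},{"x":43.7,"y":-5.5,"z":0,"yaw":0},{"x":44.7,"y":-5.6,"z":0,"yaw":0},{"x":44.7,"y":-5.6,"z":0,"yaw":0}]}}

```text
time: 6.68
ee_pos: [0.4795, 0.0357, 0.0281]
tcp_rot: [-180.0, 0.0, 172.9]
wrist_force: [0.6, 0.5, -0.3]
opening: 0.0334
```

>>> {"name": "servo_tool", "arguments": {"steps": [{"x":1.5,"y":-0.2,"z":0,"yaw":0},{"x":3.5,"y":-0.4,"z":0,"yaw":0},{"x":5,"y":-0.6,"z":0,"yaw":0},{"x":5,"y":-0.6,"z":0,"yaw":0},{"x":5,"y":-0.6,"z":0,"yaw":0}]}}

```text
time: 7.3
ee_pos: [0.4844, 0.0351, 0.0281]
tcp_rot: [-180.0, 0.0, 172.9]
wrist_force: [0.3, -0.2, -1.6]
opening: 0.0332
```

>>> {"name": "servo_tool", "arguments": {"steps": [{"x":0.8,"y":-0.1,"z":0,"yaw":0},{"x":1.6,"y":-0.2,"z":0,"yaw":0},{"x":2.5,"y":-0.3,"z":0,"yaw":0},{"x":2.5,"y":-0.3,"z":0,"yaw":0}]}}

```text
time: 7.8
ee_pos: [0.487, 0.0347, 0.0281]
tcp_rot: [-180.0, 0.0, 172.9]
wrist_force: [0.1, 0.6, -1.6]
opening: 0.0333
```

>>> {"name": "servo_tool", "arguments": {"steps": [{"x":0.8,"y":-0.1,"z":-0.2,"yaw":0},{"x":1.6,"y":-0.2,"z":-0.2,"yaw":0},{"x":2.5,"y":-0.3,"z":-0.2,"yaw":0},{"x":2.5,"y":-0.3,"z":-0.2,"yaw":0}]}}

```text
time: 8.3
ee_pos: [0.4896, 0.0345, 0.0279]
tcp_rot: [-180.0, 0.1, 172.9]
wrist_force: [-0.2, -0.1, 1.6]
opening: 0.0333
```

>>> {"name": "servo_tool", "arguments": {"steps": [{"x":0.8,"y":-0.1,"z":0,"yaw":0},{"x":1.6,"y":-0.2,"z":0,"yaw":0},{"x":2.5,"y":-0.3,"z":0,"yaw":0},{"x":2.5,"y":-0.3,"z":0,"yaw":0}]}}

```text
time: 8.8
ee_pos: [0.4923, 0.0341, 0.0279]
tcp_rot: [-180.0, 0.1, 172.9]
wrist_force: [-0.5, -0.2, 0.3]
opening: 0.0331
```

>>> {"name": "servo_tool", "arguments": {"steps": [{"x":0.8,"y":-0.1,"z":0,"yaw":0},{"x":1.6,"y":-0.2,"z":0,"yaw":0},{"x":2.5,"y":-0.3,"z":0,"yaw":0},{"x":2.5,"y":-0.3,"z":0,"yaw":0}]}}

```text
time: 9.3
ee_pos: [0.495, 0.0338, 0.0279]
tcp_rot: [-180.0, 0.1, 172.9]
wrist_force: [-1.4, -0.0, 1.2]
opening: 0.0333
```

>>> {"name": "servo_tool", "arguments": {"steps": [{"x":0.7,"y":-0.1,"z":0,"yaw":0},{"x":1.4,"y":-0.2,"z":0,"yaw":0},{"x":2,"y":-0.25,"z":0,"yaw":0},{"x":2,"y":-0.25,"z":0,"yaw":0}]}}

```text
time: 9.8
ee_pos: [0.497, 0.0336, 0.028]
tcp_rot: [-180.0, 0.1, 172.9]
wrist_force: [-0.8, -0.7, 0.9]
opening: 0.0333
```

>>> {"name": "servo_tool", "arguments": {"steps": [{"x":0.8,"y":-0.1,"z":0,"yaw":0},{"x":1.6,"y":-0.2,"z":0,"yaw":0},{"x":2.5,"y":-0.3,"z":0,"yaw":0},{"x":2.5,"y":-0.3,"z":0,"yaw":0}]}}

```text
time: 10.3
ee_pos: [0.4997, 0.0332, 0.0279]
tcp_rot: [-180.0, 0.1, 172.9]
wrist_force: [-1.5, 0.2, 0.2]
opening: 0.0336
```

>>> {"name": "servo_tool", "arguments": {"steps": [{"x":0.8,"y":-0.1,"z":0,"yaw":0},{"x":1.6,"y":-0.2,"z":0,"yaw":0},{"x":2.5,"y":-0.3,"z":0,"yaw":0},{"x":2.5,"y":-0.3,"z":0,"yaw":0}]}}

```text
time: 10.8
ee_pos: [0.5023, 0.0329, 0.0279]
tcp_rot: [-180.0, 0.1, 172.9]
wrist_force: [-0.8, 0.4, 0.1]
opening: 0.0338
```

>>> {"name": "servo_tool", "arguments": {"steps": [{"x":0.8,"y":-0.1,"z":0,"yaw":0},{"x":1.6,"y":-0.2,"z":0,"yaw":0},{"x":2.5,"y":-0.3,"z":0,"yaw":0},{"x":2.5,"y":-0.3,"z":0,"yaw":0}]}}

```text
time: 11.3
ee_pos: [0.505, 0.0326, 0.028]
tcp_rot: [-180.0, 0.1, 172.9]
wrist_force: [-0.3, 0.7, 1.9]
opening: 0.0333
```

>>> {"name": "servo_tool", "arguments": {"steps": [{"x":0.8,"y":-0.1,"z":0,"yaw":0},{"x":1.6,"y":-0.2,"z":0,"yaw":0},{"x":2.5,"y":-0.3,"z":0,"yaw":0},{"x":2.5,"y":-0.3,"z":0,"yaw":0}]}}

```text
time: 11.8
ee_pos: [0.5076, 0.0323, 0.028]
tcp_rot: [-180.0, 0.1, 172.9]
wrist_force: [-0.7, -0.2, 0.6]
opening: 0.0332
```

>>> {"name": "servo_tool", "arguments": {"steps": [{"x":0.8,"y":-0.1,"z":0,"yaw":0},{"x":1.6,"y":-0.2,"z":0,"yaw":0},{"x":2.5,"y":-0.3,"z":0,"yaw":0},{"x":2.5,"y":-0.3,"z":0,"yaw":0}]}}

```text
time: 12.3
ee_pos: [0.5103, 0.032, 0.028]
tcp_rot: [-180.0, 0.1, 172.9]
wrist_force: [-0.7, -0.6, 0.7]
opening: 0.033
```

>>> {"name": "servo_tool", "arguments": {"steps": [{"x":0.8,"y":-0.1,"z":0,"yaw":0},{"x":1.6,"y":-0.2,"z":0,"yaw":0},{"x":2.5,"y":-0.3,"z":0,"yaw":0},{"x":2.5,"y":-0.3,"z":0,"yaw":0}]}}

```text
time: 12.8
ee_pos: [0.5129, 0.0317, 0.028]
tcp_rot: [-180.0, 0.2, 172.9]
wrist_force: [-1.1, 0.7, 1.7]
opening: 0.0332
```

>>> {"name": "servo_tool", "arguments": {"steps": [{"x":0.8,"y":-0.1,"z":0,"yaw":0},{"x":1.6,"y":-0.2,"z":0,"yaw":0},{"x":2.5,"y":-0.3,"z":0,"yaw":0},{"x":2.5,"y":-0.3,"z":0,"yaw":0}]}}

```text
time: 13.3
ee_pos: [0.5156, 0.0313, 0.028]
tcp_rot: [-180.0, 0.2, 172.9]
wrist_force: [-0.1, 0.3, 1.8]
opening: 0.0333
```

>>> {"name": "servo_tool", "arguments": {"steps": [{"x":0.8,"y":-0.1,"z":0,"yaw":0},{"x":1.6,"y":-0.2,"z":0,"yaw":0},{"x":2.5,"y":-0.3,"z":0,"yaw":0},{"x":2.5,"y":-0.3,"z":0,"yaw":0}]}}

```text
time: 13.8
ee_pos: [0.5183, 0.0311, 0.028]
tcp_rot: [-180.0, 0.2, 172.9]
wrist_force: [-0.5, 0.5, 1.7]
opening: 0.033
```

>>> {"name": "servo_tool", "arguments": {"steps": [{"x":0.8,"y":-0.1,"z":0,"yaw":0},{"x":1.6,"y":-0.2,"z":0,"yaw":0},{"x":2.5,"y":-0.3,"z":0,"yaw":0},{"x":2.5,"y":-0.3,"z":0,"yaw":0}]}}

```text
time: 14.3
ee_pos: [0.5209, 0.0307, 0.0279]
tcp_rot: [-180.0, 0.2, 172.9]
wrist_force: [-0.3, 0.1, 0.7]
opening: 0.0332
```

>>> {"name": "servo_tool", "arguments": {"steps": [{"x":0.8,"y":-0.1,"z":0,"yaw":0},{"x":1.6,"y":-0.2,"z":0,"yaw":0},{"x":2.5,"y":-0.3,"z":0,"yaw":0},{"x":2.5,"y":-0.3,"z":0,"yaw":0}]}}

```text
time: 14.8
ee_pos: [0.5235, 0.0304, 0.028]
tcp_rot: [-180.0, 0.2, 172.9]
wrist_force: [0.3, -0.0, 1.8]
opening: 0.0332
```

>>> {"name": "servo_tool", "arguments": {"steps": [{"x":0.8,"y":-0.1,"z":0,"yaw":0},{"x":1.6,"y":-0.2,"z":0,"yaw":0},{"x":2.5,"y":-0.3,"z":0,"yaw":0},{"x":2.5,"y":-0.3,"z":0,"yaw":0}]}}

```text
time: 15.3
ee_pos: [0.5262, 0.0301, 0.028]
tcp_rot: [-180.0, 0.2, 172.9]
wrist_force: [0.0, 0.1, 0.7]
opening: 0.0328
```

>>> {"name": "servo_tool", "arguments": {"steps": [{"x":0.8,"y":-0.1,"z":0,"yaw":0},{"x":1.6,"y":-0.2,"z":0,"yaw":0},{"x":2.5,"y":-0.3,"z":0,"yaw":0},{"x":2.5,"y":-0.3,"z":0,"yaw":0}]}}

```text
time: 15.8
ee_pos: [0.5288, 0.0298, 0.028]
tcp_rot: [-180.0, 0.2, 172.9]
wrist_force: [0.1, 0.1, 2.6]
opening: 0.0329
```

>>> {"name": "servo_tool", "arguments": {"steps": [{"x":0.8,"y":-0.1,"z":0,"yaw":0},{"x":1.6,"y":-0.2,"z":0,"yaw":0},{"x":2.5,"y":-0.3,"z":0,"yaw":0},{"x":2.5,"y":-0.3,"z":0,"yaw":0}]}}

```text
time: 16.3
ee_pos: [0.5314, 0.0294, 0.028]
tcp_rot: [-180.0, 0.2, 172.9]
wrist_force: [-1.0, -0.5, 1.5]
opening: 0.0334
```

>>> {"name": "servo_tool", "arguments": {"steps": [{"x":0.8,"y":-0.1,"z":0,"yaw":0},{"x":1.6,"y":-0.2,"z":0,"yaw":0},{"x":2.5,"y":-0.3,"z":0,"yaw":0},{"x":2.5,"y":-0.3,"z":0,"yaw":0}]}}

```text
time: 16.8
ee_pos: [0.5341, 0.0291, 0.028]
tcp_rot: [-180.0, 0.2, 172.9]
wrist_force: [-1.2, 0.1, 1.3]
opening: 0.0331
```

```bash
python3 - <<'E'
from h import *
p,d=snap('side','side3')
cv2.imwrite('pics/side3c.png',cv2.resize(p[110:250,150:360,::-1],None,fx=3.8,fy=3.8,interpolation=cv2.INTER_CUBIC))
E
```

```text
(no output)
```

View pics/side3c.png

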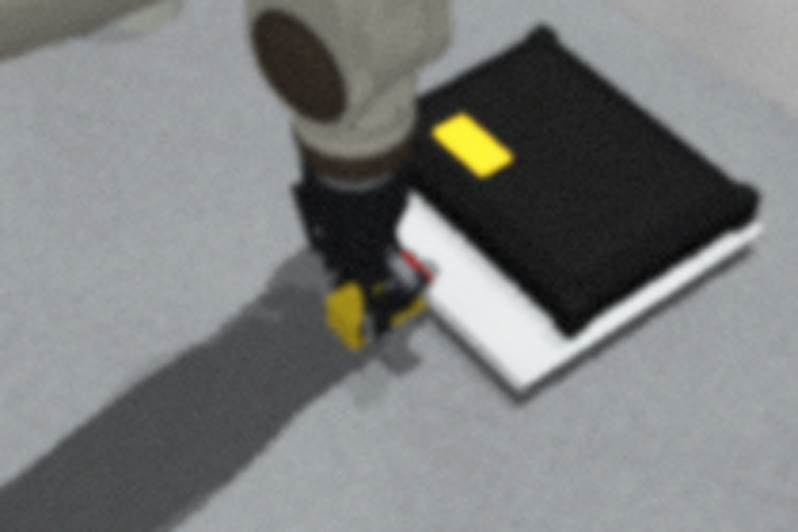

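The wedge goes straight under the edge at the mark (crop ~(425,300)) and the gripper is clear of the dock. I'll keep going.

>>> {"name": "servo_tool", "arguments": {"steps": [{"x":0.8,"y":-0.1,"z":0,"yaw":0},{"x":1.6,"y":-0.2,"z":0,"yaw":0},{"x":2.5,"y":-0.3,"z":0,"yaw":0},{"x":2.5,"y":-0.3,"z":0,"yaw":0}]}}

```text
time: 17.35
ee_pos: [0.5367, 0.0288, 0.028]
tcp_rot: [-180.0, 0.3, 172.9]
wrist_force: [-0.8, -0.2, 1.2]
opening: 0.0332
```

>>> {"name": "servo_tool", "arguments": {"steps": [{"x":0.8,"y":-0.1,"z":0,"yaw":0},{"x":1.6,"y":-0.2,"z":0,"yaw":0},{"x":2.5,"y":-0.3,"z":0,"yaw":0},{"x":2.5,"y":-0.3,"z":0,"yaw":0}]}}

```text
time: 17.85
ee_pos: [0.5381, 0.0286, 0.0279]
tcp_rot: [-180.0, 0.1, 172.9]
wrist_force: [-8.7, 0.5, 6.4]
opening: 0.0333
```

>>> {"name": "servo_tool", "arguments": {"steps": [{"x":1.4,"y":-0.2,"z":0.1,"yaw":0},{"x":1.8,"y":-0.2,"z":0.1,"yaw":0},{"x":2.2,"y":-0.3,"z":0.1,"yaw":0},{"x":2.2,"y":-0.3,"z":0.1,"yaw":0}]}}

```text
time: 18.35
ee_pos: [0.5386, 0.0286, 0.028]
tcp_rot: [-180.0, -0.1, 172.9]
wrist_force: [-12.4, 2.1, 8.9]
opening: 0.0336
```

>>> {"name": "servo_tool", "arguments": {"steps": [{"x":1.7,"y":-0.3,"z":0.3,"yaw":0},{"x":2,"y":-0.3,"z":0.5,"yaw":0},{"x":2.2,"y":-0.3,"z":0.5,"yaw":0},{"x":2.2,"y":-0.3,"z":0.5,"yaw":0}]}}

```text
time: 18.85
ee_pos: [0.5389, 0.0285, 0.028]
tcp_rot: [-180.0, -0.3, 172.9]
wrist_force: [-12.7, 2.0, 5.9]
opening: 0.0336
```

>>> {"name": "servo_tool", "arguments": {"steps": [{"x":1.9,"y":-0.3,"z":0.6,"yaw":0},{"x":2.3,"y":-0.4,"z":0.8,"yaw":0},{"x":2.6,"y":-0.4,"z":0.8,"yaw":0},{"x":2.6,"y":-0.4,"z":0.8,"yaw":0}]}}

```text
time: 19.35
ee_pos: [0.5392, 0.0284, 0.028]
tcp_rot: [-180.0, -0.6, 172.9]
wrist_force: [-13.1, 2.2, 4.6]
opening: 0.0335
```

>>> {"name": "servo_tool", "arguments": {"steps": [{"x":2.2,"y":-0.3,"z":0.5,"yaw":0},{"x":2.7,"y":-0.4,"z":0.6,"yaw":0},{"x":3.1,"y":-0.4,"z":0.6,"yaw":0},{"x":3.1,"y":-0.4,"z":0.6,"yaw":0}]}}

```text
time: 19.85
ee_pos: [0.5396, 0.0283, 0.0279]
tcp_rot: [-180.0, -1.0, 173.0]
wrist_force: [-16.8, 3.2, 7.2]
opening: 0.0335
```

Push along the dock axis is about 17 N with some downward press included, so I stop here. I'll relax the arm first and then release.

>>> {"name": "servo_tool", "arguments": {"steps": [{"x":1,"y":-0.1,"z":0,"yaw":0},{"x":0.5,"y":-0.1,"z":0,"yaw":0},{"x":0.2,"y":0,"z":0,"yaw":0},{"x":0.2,"y":0,"z":0,"yaw":0}]}}

```text
time: 20.35
ee_pos: [0.5396, 0.0283, 0.0279]
tcp_rot: [-180.0, -1.0, 173.0]
wrist_force: [-5.0, 0.7, 2.9]
opening: 0.0332
```

>>> {"name": "servo_tool", "arguments": {"steps": [{"x":-0.3,"y":0,"z":0,"yaw":0},{"x":-0.3,"y":0,"z":0,"yaw":0},{"x":-0.3,"y":0,"z":0,"yaw":0},{"x":-0.3,"y":0,"z":0,"yaw":0},{"x":-0.3,"y":0,"z":0,"yaw":0},{"x":-0.3,"y":0,"z":0,"yaw":0}], "grip": 60}}

```text
time: 21.1
ee_pos: [0.5393, 0.0283, 0.028]
tcp_rot: [-180.0, -1.0, 173.0]
wrist_force: [0.2, -0.2, -0.2]
opening: 0.0603
```

```bash
python3 - <<'E'
from h import *
o=get_obs(); snap('wrist','wr4'); print({k:np.round(o[k],4) for k in('time','ee_pos','tcp_rot','wrist_force','torque','opening')})
np.savez('wr4o.npz',pos=o['ee_pos'],rot=o['tcp_rot'])
E
```

```text
{'time': np.float64(21.1), 'ee_pos': array([0.5393, 0.0283, 0.028 ]), 'tcp_rot': array([-179.9748,   -0.9694,  172.9669]), 'wrist_force': array([ 0.2347, -0.162 , -0.1704]), 'torque': array([-0.0129, -0.0367,  0.0308]), 'opening': np.float64(0.0603)}
```

View pics/wr4.png

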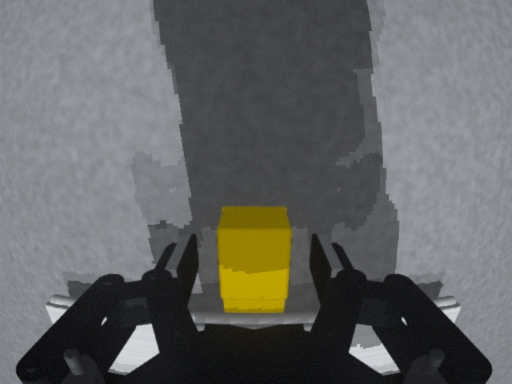

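The wedge sits with its block about 16–17 mm short of the edge (rows ~300–312), square to it, and the fingers are clear of it. I'll go straight up, then back.

>>> {"name": "servo_tool", "arguments": {"steps": [{"x":0,"y":0,"z":5,"yaw":0},{"x":0,"y":0,"z":15,"yaw":0},{"x":-2,"y":0,"z":35,"yaw":0},{"x":-10,"y":1,"z":60,"yaw":0},{"x":-30,"y":4,"z":90,"yaw":0},{"x":-60,"y":7,"z":120,"yaw":0},{"x":-90,"y":11,"z":140,"yaw":0},{"x":-120,"y":15,"z":150,"yaw":0},{"x":-140,"y":17,"z":150,"yaw":0},{"x":-140,"y":17,"z":150,"yaw":0},{"x":-140,"y":17,"z":150,"yaw":0}]}}

```text
time: 22.52
ee_pos: [0.3999, 0.0453, 0.1783]
tcp_rot: [-180.0, -0.9, 173.0]
wrist_force: [0.1, -0.7, 0.2]
opening: 0.0601
```

```bash
python3 - <<'E'
from h import *
o=get_obs(); snap('wrist','wr5'); print({k:np.round(o[k],4) for k in('time','ee_pos','tcp_rot','wrist_force')})
np.savez('wr5o.npz',pos=o['ee_pos'],rot=o['tcp_rot'])
snap('scene','scene5'); p,d=snap('side','side5')
cv2.imwrite('pics/side5c.png',cv2.resize(p[110:250,150:360,::-1],None,fx=3.8,fy=3.8,interpolation=cv2.INTER_CUBIC))
E
python3 al.py 5
```

```text
{'time': np.float64(22.525), 'ee_pos': array([0.3999, 0.0453, 0.1783]), 'tcp_rot': array([-179.98  ,   -0.9188,  172.969 ]), 'wrist_force': array([ 0.1228, -0.6721,  0.2218])}
scene red [587.1  23.3  30.5] 16 n 57 along -33.2 -15.3
-35 z 21.4 lat [-11.5  12.4] 0.5 9
-25 z 18.3 lat [-14.4  16.7] 1.1 42
-15 z 19.2 lat [-12.5  13. ] 0.3 6
side red [584.   22.1  30.9] 13 n 151 along -69.3 -1.5
-65 z 14.3 lat [-18.4  11.9] -3.3 36
-55 z 14.5 lat [-18.5 -14.5] -16.5 15
-45 z 13.9 lat [-19.1 -15.3] -17.2 13
-35 z 15.0 lat [-18.4 -14.1] -16.3 16
-25 z 12.8 lat [-18.3  11.3] -3.5 18
-15 z 13.3 lat [-17.4  27.9] 5.3 38
-5 z 8.2 lat [-18.5  33.5] 7.5 15
```

View pics/wr5.png

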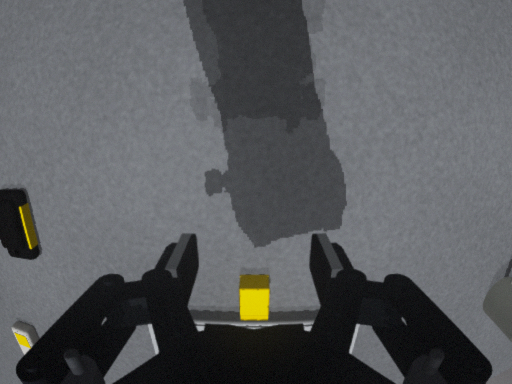

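View pics/side5c.png

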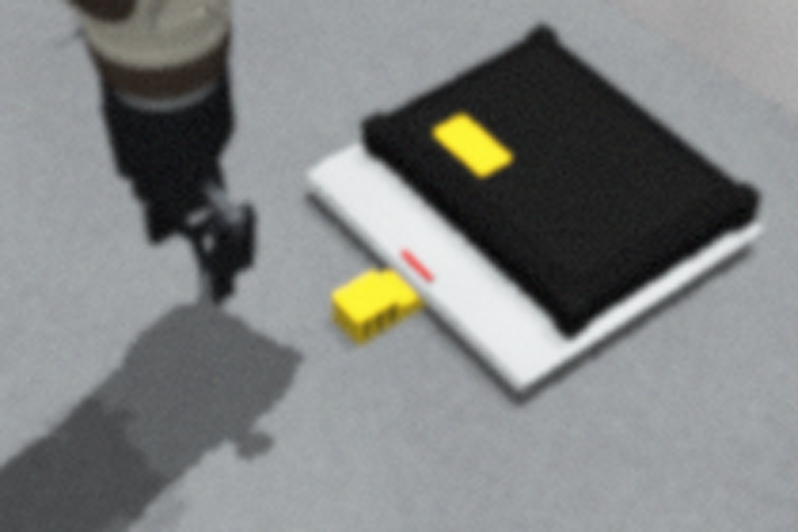

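View pics/scene5.png

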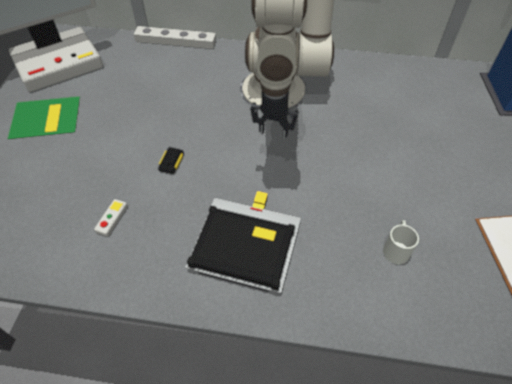

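The wedge's block stands outside the edge, in front of the red mark (crop (380,300) in the side view). Mouse, mug and remote are at their original pixels. One more number check, then I hand in.

```bash
python3 - <<'E'
from h import *
a=load('scene0')[0].astype(int);b=load('scene5')[0].astype(int)
for n,(u0,u1,v0,v1) in dict(mouse=(155,190,143,178),mug=(380,425,215,270),remote=(90,132,195,240)).items(): print(n,abs(a-b)[v0:v1,u0:u1].mean().round(2),abs(a-b)[v0:v1,u0:u1].max())
p,_=load('wr5');o=np.load('wr5o.npz');h=cv2.cvtColor(p,cv2.COLOR_RGB2HSV)
y=(h[...,0]>18)&(h[...,0]<38)&(h[...,1]>120)&(h[...,2]>60);y[:,:225]=0;y[:,290:]=0
for r in range(272,324,4):
    u=np.nonzero(y[r])[0]
    if len(u): print(r,u.min(),u.max(),p[r,254])
E
```

```text
mouse 2.44 16
mug 2.32 9
remote 2.42 8
276 240 268 [101  86  16]
280 240 268 [100  88  23]
284 240 268 [99 85 15]
288 239 268 [142 120  13]
292 239 269 [227 213   0]
296 239 268 [226 212   0]
300 239 269 [228 211   0]
304 239 268 [227 209   0]
308 239 268 [227 208   0]
312 239 268 [227 207   0]
316 240 268 [225 202   0]
320 241 267 [105  93  30]
```

```bash
python3 - <<'E'
from h import *
o=np.load('wr5o.npz');q=wray([[254,288.5],[254,320]],.030,o['pos'],o['rot'])*1000;print(q.round(1))
print(get_obs()['time'],job_done())
E
```

```text
[[517.6  30.9  30. ]
 [564.1  25.2  30. ]]
the job is handed in; nothing more can be done
22.675 None
```

The wedge is jammed under the middle of the dock's front edge, thin end first, and I handed the job in at 22.7 s. I gripped its rear block and slid it along the desk, square to the edge. I pushed it in about 74 mm, then relaxed the arm, let go and backed off.

**Push force:** The last push read about 17 N along the dock axis, at the top of the 14–17 N band. About 7 N of downward press on the desk came with it, which means some of that push was desk friction.

**Load left on the dock:** I couldn't measure this after release. I estimate 7–14 N, which is inside the 4–18 N limits.

**Wedge position:** The arm did not spring back when it relaxed, so the wedge held its place. After release the block is still under the red mark, within about 1 mm sideways in the scene view. The side camera's sideways numbers were unusable for this check because of noise and occlusion. The wrist view gave the block a length of 47 mm instead of 40 mm, probably because it included part of the slope in front.

**Gripper and other objects:** The tool tilted by about 1° during the push, but its height did not change, so the wedge stayed flat on the desk. The pictures show no contact with the dock or laptop. The mouse, mug and remote show only noise-level pixel changes from the first picture to the last.

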